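# Clear the tester: stand the heat-sink modules in their carriers

### The job

Pull the large heat-sink module out of the tester's sprung socket and stand it in the long-slotted carrier, after moving the small module that was left there by mistake into the empty short-slotted carrier. Each module must end upright, fully down and centred in its own slot, with nothing else on the bench disturbed.

Things in the scene. Friction and masses are not known exactly. Their poses are not given: they have to be found in the camera images.
- module_large: Large module, plugged in the tester; goes to carrier_wide: green board 80 mm wide (y), 6 thick (x), 45 high, bevelled foot, a notch in each end; on it an aluminium finned heat sink 52 (y) x 32 (x) x 75 mm high; 120 mm tall, about 0.28 kg. Origin: centre of the foot's underside, z up. Symmetric under half a turn. Grip the heat sink across x or y.
- module_small: Small module, standing loose in carrier_wide (may lean 5 degrees about y); goes to carrier_narrow: green board 55 mm wide (y), 6 thick (x), 45 high, bevelled foot, a notch in each end; on it an aluminium finned heat sink 38 (y) x 28 (x) x 60 mm high; 105 mm tall, about 0.18 kg. Origin: centre of the foot's underside, z up. Symmetric under half a turn. Grip the heat sink across x or y.
- module_done: Bystander: a second small module, exactly like module_small, already standing in its own carrier (carrier_full). Leave it alone.
- tester: Tester: fixed grey block 130 x 130 x 50 mm high, socket slot along y in the middle of its top (82 x 7.5 mm, floor 22 mm above the bench). A sprung roller at its +y end holds the module by its notch; a straight upward pull of about 10 to 18 N frees it, over the first 15 mm. Catch housing on top, 54 mm towards +y: 26 x 22 x 12 mm. Origin: centre of the underside.
- carrier_wide: Slot carrier, a fixed white block 50 (x) x 120 (y) x 35 mm high with one slot in its top, long way along y: 86 mm long, 8 mm wide, 28 mm deep, its floor 7 mm above the bench. Origin: centre of the underside, directly below the slot's middle. The only long slot; at the start the small module stands in it.
- carrier_narrow: Slot carrier, a fixed white block 50 (x) x 120 (y) x 35 mm high with one slot in its top, long way along y: 61 mm long, 8 mm wide, 28 mm deep, its floor 7 mm above the bench. Origin: centre of the underside, directly below the slot's middle. Empty at the start; for the small module.
- carrier_full: Slot carrier, a fixed white block 50 (x) x 120 (y) x 35 mm high with one slot in its top, long way along y: 61 mm long, 8 mm wide, 28 mm deep, its floor 7 mm above the bench. Origin: centre of the underside, directly below the slot's middle. It holds module_done; leave it alone.
- duster: Bystander: tall spray can, 64 mm across, 200 mm high, close beside the tester, either beyond its +x face or beyond its -y face. The only thing among the others taller than 145 mm: it is in the way of the gripper's body. Origin: centre of the underside.
- tape: Bystander: roll of masking tape lying flat, 80 mm across, 48 mm high, on the other of those two sides of the tester. Origin: centre of the underside.
- jar: Bystander: clear screw jar, 56 mm across, 70 mm high. Origin: centre of the underside.
- flux: Bystander: amber bottle, 56 mm across, 135 mm high. Origin: centre of the underside.
- spool: Bystander: grey spool standing on end, 64 mm across, 60 mm high. Origin: centre of the underside.
- driver: Bystander: black-handled screwdriver lying on the bench, 200 mm long, 26 mm thick. Origin: middle of its length, on the bench.
Not all that is in view belongs to the job. Leave any brown look-alike of the module_large alone. What is shaped like the module_small but red is not meant.

How it is judged:
At the end, for the whole second after the job is handed in: The large module stands in carrier_wide and the small one in carrier_narrow, released and at rest: foot on the slot's floor (within about 5 mm), centred within 9 mm, upright and in line with the slot within 0.12 rad (7 degrees) (z of module_large in the frame of carrier_wide between 0.003 and 0.012 m and horizontal distance between module_large and carrier_wide below 0.009 m and angle between each of module_large, module_small's own z axis and vertical below 0.12 rad and angle between the y axis of module_large and the y axis of carrier_wide, either way round below 0.12 rad and linear speed of each of module_large, module_small below 0.02 m/s and z of module_small in the frame of carrier_narrow between 0.003 and 0.012 m and horizontal distance between module_small and carrier_narrow below 0.009 m and angle between the y axis of module_small and the y axis of carrier_narrow, either way round below 0.12 rad); the robot touches nothing.
It fails at once if a bystander is shifted by more than 25 mm or tipped by more than 0.3 rad (a touch that leaves it standing there is allowed) (distance of any of duster, tape, jar, flux, spool, driver, module_done from where it was at the start of the episode above 0.025 m or angle between any of duster, tape, jar, flux, spool, module_done's own z axis and vertical above 0.3 rad).
It also fails if it takes over 72 s, if anything falls off the work surface, if the arm or the gripper's body presses on something with over 40 N, if the wrist force passes 120 N, or if a joint passes its speed limit or range.

### The arm

A 6-joint arm with a two-finger parallel gripper is mounted at the origin on the work surface. World frame = base frame: x ahead of the robot, y to its left, z up, the work surface at z = 0. Lengths are in m, angles in rad, forces in N, time in s.
With the tool pointing down it reaches from about 0.3 to 0.775 m from the base axis. Payload 14.6 kg.
Tool frame: the origin (TCP) lies on the centre line of the jaws, within the pads' length; the fingertips stand 19 mm ahead of it and the grasp point (between the pads) is the TCP; z points along the fingers, y is the direction in which the jaws open and shut (so a half turn about z gives the same grasp; the last joint's range is limited). The gripper opens to 94 mm and grips with 3 to 60 N. Pads are 16 mm wide; open, the fingers measure 119 mm over their backs; the gripper's body (75 mm by 177 mm) begins 78 mm behind the grasp point.
Start: joints at [-1.271, 0.3, 1.521, -0, 1.321, -0.067], TCP at [0.197, -0.513, 0.198] pointing down, gripper open.
Joint ranges: [-3.03, 3.03], [-0.79, 2.21], [0.23, 2.52], [-1.04, 4.18], [0, 3.07], [-2.55, 2.55]. Speed limits (rad/s): [2.22, 2.22, 2.57, 3.14, 3.14, 3.14].

### API

Orientations are given as [roll, pitch, yaw] about the fixed x, y, z axes, in that order (R = Rz(yaw) Ry(pitch) Rx(roll)).
In Python, from station import ctrl gives the robot as it stands. The module is installed in compiled form; this text tells all that it offers.
- The arm moves only by the shell command python3 -m creep 'ROWS' [FORCE]. ROWS is a JSON object of lists of equal length, an entry for each row: "translation": the shift along the world's x, y, z in mm, a list of three; "yaw": the turn about the world's z in rad; "gripper": the closure in counts, from 0 (fully open) to 255 (shut). A call has 1 to 5 rows; each row is the pose to reach, as a shift and turn from the pose measured when the call began; what a row does not reach only later rows make up. A row lasts 1/12 s, in which the tool goes at most 41.7 mm and 7.16 degrees, less where a joint would pass 70% of its speed; a pose out of reach is approached as far as the arm can. A call with a gripper value outside its range is refused whole. The fingers move at their own pace and stop on an object; FORCE is the grip in N (left out, the last holds). Time passes only in rows, so rows that repeat a pose let the fingers close. It gives the time, the measured TCP pose, the force and the opening at its end, in the units of the state.
- ctrl.get_obs(): the state, without advancing time (a new reading comes with each control period).
- ctrl.camera(name): name is "scene" or "top" or "wrist"; returns a dict with "pixels" (384x512x3 uint8, red, green, blue), "depth" (384x512 float32, m along the optical axis (not along the pixel's ray), 0 where there is no reading), "fx", "fy", "cx", "cy" (pixels), "R" (3x3) and "t" (3): a world point X has camera coordinates R X + t; the wrist camera has in their place "tool_from_camera" (4x4, takes a point from camera to tool coordinates, whose origin is the TCP and whose axes are the flange's). Camera axes: x right, y down, z forward; pixel columns grow to the right and rows downward; lengths in m; the calibration is good to about 2 mm. A picture is of the moment at which its call begins: read the wrist's pose just before it.
- ctrl.hand_in(): hands the job in, once; it reports no verdict.
The state is a dict: "time_s": time; "qpos": joint angles; "joint_vel": joint speeds; "tau": joint torques, N m; "ee_pos": TCP position; "eef_rot": TCP orientation; "force": force on the tool from outside, world axes, zero at the start; "moment": the same for the moment, N m; "grip_width": finger opening in m.
Only numpy, scipy, OpenCV 4.12 (cv2) and the standard library are available. Lean on these libraries where they do the work, as an engineer would, in place of code of your own. Each camera call takes 0.05 s, during which the arm holds its last target. There are 200 camera calls.

## Working session

There is one attempt and no reset: what is moved stays moved. The work goes in short steps, Python scripts to look and compute and a shell command to move; the robot and the scene stay as the last step left them, time stands still between calls to the robot, and variables do not carry over. Pictures are saved under pics/ and viewed, about 8 in all and at most 12, crops included, and the job is handed in when it is done.

```bash
mkdir -p pics; ls
cat > h.py <<'E'
import numpy as np, cv2
from station import ctrl
def world(c):
    d=c["depth"]; v,u=np.mgrid[:d.shape[0],:d.shape[1]]
    P=np.stack([(u-c["cx"])/c["fx"]*d,(v-c["cy"])/c["fy"]*d,d],-1)
    return (P-c["t"])@c["R"] # R^T (P-t)
def save(n,img,s=1): cv2.imwrite("pics/"+n,cv2.resize(img[...,::-1],None,fx=s,fy=s,interpolation=cv2.INTER_CUBIC))
E
python3 - <<'E'
from h import *
for n in("scene","top"):
    c=ctrl.camera(n); np.savez(n+".npz",**c); save(n+".png",c["pixels"],1.5)
    print(n,c["fx"],c["cx"],c["cy"],np.round(c["R"],3).tolist(),np.round(c["t"],3))
print(ctrl.get_obs())
E
```

```text
pics
scene 492.070741625988 254.67627055912237 190.57547822064484 [[-0.468, 0.884, -0.015], [0.709, 0.365, -0.603], [-0.528, -0.293, -0.797]] [ 0.267 -0.362  1.689]
top 377.73983173807136 250.39550683630347 189.82100675613543 [[0.008, -1.0, 0.002], [-0.993, -0.008, -0.118], [0.118, -0.001, -0.993]] [0.02  0.57  0.996]
{'time_s': 0.1, 'qpos': array([-1.27061386e+00,  3.00444643e-01,  1.52148829e+00,  2.61810115e-05,
        1.32069981e+00, -6.65944286e-02]), 'joint_vel': array([ 0.00093857, -0.00106527, -0.00091987,  0.00224468,  0.00035653,
        0.00018704]), 'tau': array([ 2.38157329e-03, -5.32648766e+01, -3.53286052e+01,  7.09847594e-02,
        2.34990148e-02, -4.96891846e-05]), 'ee_pos': array([ 0.19717293, -0.51319449,  0.1972401 ]), 'eef_rot': array([-3.14055656e+00, -9.45161539e-05,  3.66770355e-01]), 'force': array([ 0.3212709 ,  0.32548157, -0.57607112]), 'moment': array([0.0133388 , 0.05639556, 0.08602718]), 'grip_width': 0.09356295399169202}
```

View pics/top.png

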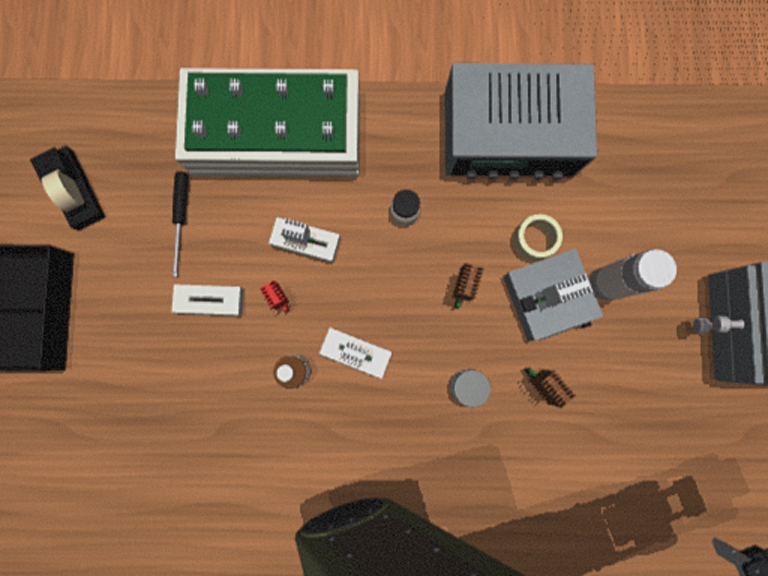

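View pics/scene.png

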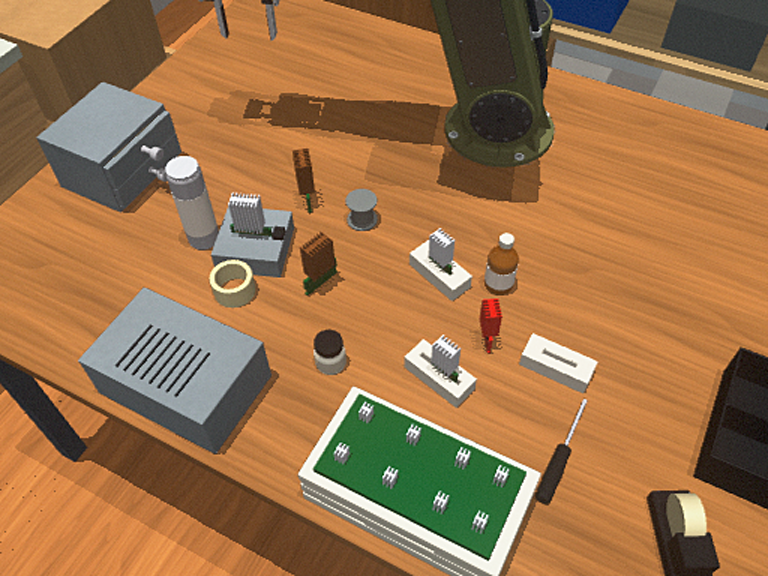

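Top view (1.5× pixels): the tester is at (555,295) with the large module, and the duster is beyond it at (655,268), on its −y side. The tape is at (540,235) on the +x side. The carriers are A (304,240) with a module, B (355,352) with a module, and an empty one at (206,300). The brown look-alikes are at (467,285) and (548,388), and the red one is at (275,295). Next I'll measure the carriers and check which slot, A's or B's, is the long one.

```bash
cat > m1.py <<'E'
from h import *
c=dict(np.load("top.npz")); W=world(c); img=c["pixels"].astype(int)
hsv=cv2.cvtColor(c["pixels"],cv2.COLOR_RGB2HSV)
def blobs(mask,lab,amin=60):
    n,L,S,C=cv2.connectedComponentsWithStats(mask.astype(np.uint8))
    for i in range(1,n):
        if S[i,4]<amin: continue
        p=W[L==i]; r=cv2.minAreaRect((p[:,:2]*1000).astype(np.float32))
        print(lab,"px",np.round(C[i]*1.5),"z",np.round(np.median(p[:,2]),3),"rect",np.round(r[0]),np.round(r[1]),round(r[2],1))
z=W[...,2]; R=(W[...,0]<.85)
blobs((z>.027)&(z<.042)&(hsv[...,1]<60)&(hsv[...,2]>150)&R,"carrier")
blobs((z>.043)&(z<.056)&(hsv[...,1]<70)&R,"tester50")
blobs((z>.07)&(z<.16)&R,"tall",25)
blobs((z>.16)&(z<.25)&R,"can",25)
a=c["pixels"][130:265,170:275]; b=c["pixels"][155:235,325:460]
save("crop1.png",np.hstack([cv2.resize(a,None,fx=4,fy=4,interpolation=2)[:540],cv2.resize(b,(378,540//1))[:, :378]])) if 0 else save("crop1.png",a,4.4)
E
python3 m1.py
```

```text
carrier px [307. 241.] z 0.036 rect [655. 157.] [120.  51.] 74.9
carrier px [205. 299.] z 0.036 rect [542. 332.] [121.  50.] 88.2
carrier px [355. 352.] z 0.036 rect [449.  60.] [120.  50.] 69.0
tester50 px [290. 168.] z 0.049 rect [783. 182.] [243.   3.] 89.7
tester50 px [540. 235.] z 0.049 rect [ 662. -272.] [78. 76.] 55.9
tester50 px [553. 294.] z 0.051 rect [ 555. -296.] [131. 131.] 20.2
tester50 px [719. 294.] z 0.049 rect [ 558. -591.] [ 6. 73.] 89.4
tester50 px [724. 356.] z 0.05 rect [ 448. -590.] [84.  7.] 0.2
tall px [267. 141.] z 0.108 rect [815. 219.] [319.  69.] 90.0
tall px [522. 143.] z 0.114 rect [ 816. -230.] [ 69. 251.] 0.1
tall px [ 53. 176.] z 0.078 rect [754. 599.] [110.  50.] 28.7
tall px [406. 201.] z 0.072 rect [715. -28.] [47. 46.] 0.3
tall px [294. 230.] z 0.11 rect [657. 165.] [38. 29.] 75.5
tall px [ 39. 306.] z 0.079 rect [522. 636.] [219.  90.] 0.9
tall px [618. 279.] z 0.119 rect [ 575. -387.] [64. 30.] 16.5
tall px [468. 280.] z 0.118 rect [ 571. -133.] [32. 52.] 73.9
tall px [747. 321.] z 0.119 rect [ 502. -592.] [200.  94.] 0.2
tall px [567. 289.] z 0.139 rect [ 556. -296.] [32. 54.] 20.2
tall px [273. 293.] z 0.103 rect [547. 200.] [39. 28.] 32.1
tall px [353. 352.] z 0.112 rect [448.  60.] [38. 27.] 68.8
tall px [290. 371.] z 0.097 rect [416. 169.] [53. 54.] 67.8
tall px [554. 388.] z 0.116 rect [ 392. -273.] [53. 32.] 39.2
can px [650. 269.] z 0.2 rect [ 579. -403.] [61. 61.] 62.3
can px [345. 511.] z 0.223 rect [222.  63.] [ 12. 151.] 18.8
can px [721. 548.] z 0.233 rect [ 181. -458.] [13. 22.] 78.0
```

View pics/crop1.png

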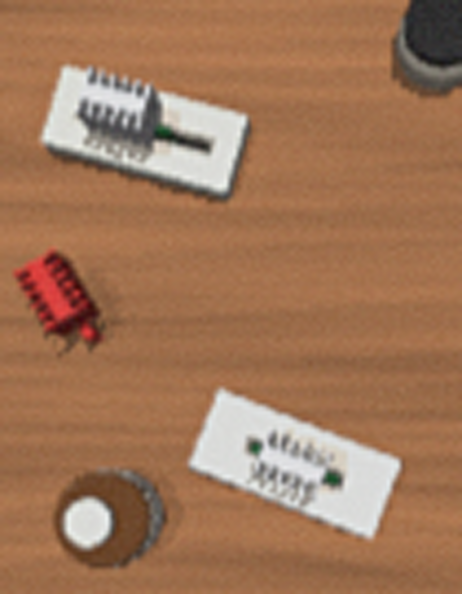

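Carrier A at (655,157) mm has a slot that runs on past the small board (visible at crop (205,145)), so it is carrier_wide and the grey-silver module in it is module_small. B at (449,60) has the board ends near the slot ends, so it is carrier_full with module_done. The empty carrier at (542,332) is carrier_narrow. The red and brown modules are decoys. I'll go above A with the jaws along the carrier's x.

```bash
python3 -m creep '{"translation":[[23,33,2],[46,67,5],[69,100,7],[92,134,8],[114,167,10]],"yaw":[0.05,0.1,0.15,0.2,0.235],"gripper":[0,0,0,0,0]}' 50
python3 -m creep '{"translation":[[23,33,2],[46,67,5],[69,100,7],[92,134,8],[114,167,10]],"yaw":[0.05,0.1,0.15,0.2,0.235],"gripper":[0,0,0,0,0]}'
python3 -m creep '{"translation":[[23,33,2],[46,67,5],[69,100,7],[92,134,8],[114,167,10]],"yaw":[0.05,0.1,0.15,0.2,0.235],"gripper":[0,0,0,0,0]}'
python3 -m creep '{"translation":[[23,33,2],[46,67,5],[69,100,7],[92,134,8],[114,167,10]],"yaw":[0.05,0.1,0.15,0.2,0.235],"gripper":[0,0,0,0,0]}'
python3 - <<'E'
from h import *
o=ctrl.get_obs(); print(o["time_s"],o["ee_pos"],o["eef_rot"],o["qpos"])
c=ctrl.camera("wrist"); np.savez("w1.npz",**c,ee=o["ee_pos"],rot=o["eef_rot"]); save("w1.png",c["pixels"],1.3); print(np.round(c["tool_from_camera"],3))
E
```

```text
time_s: 0.52
ee_pos: [0.3117, -0.3443, 0.207]
eef_rot: [-3.14, -0.0, 0.604]
force: [0.6, -1.0, -0.0]
grip_width: 0.0939
time_s: 0.93
ee_pos: [0.4264, -0.1752, 0.217]
eef_rot: [-3.14, -0.0, 0.842]
force: [0.2, -0.7, -0.1]
grip_width: 0.0941
time_s: 1.35
ee_pos: [0.541, -0.0061, 0.2267]
eef_rot: [-3.139, 0.0, 1.08]
force: [0.5, -0.3, 0.2]
grip_width: 0.0939
time_s: 1.77
ee_pos: [0.6556, 0.1629, 0.2361]
eef_rot: [-3.139, 0.0, 1.318]
force: [1.1, -0.8, 0.6]
grip_width: 0.0938
1.7667 [0.65561058 0.16294364 0.23613175] [-3.13868090e+00  4.90526500e-04  1.31786002e+00] [1.89066359e-01 5.74179859e-01 1.04592951e+00 8.02987299e-04
 1.52432505e+00 4.41964943e-01]
[[-0.    -0.974 -0.227  0.067]
 [ 1.    -0.    -0.002 -0.001]
 [ 0.002 -0.227  0.974 -0.185]
 [ 0.     0.     0.     1.   ]]
```

View pics/w1.png

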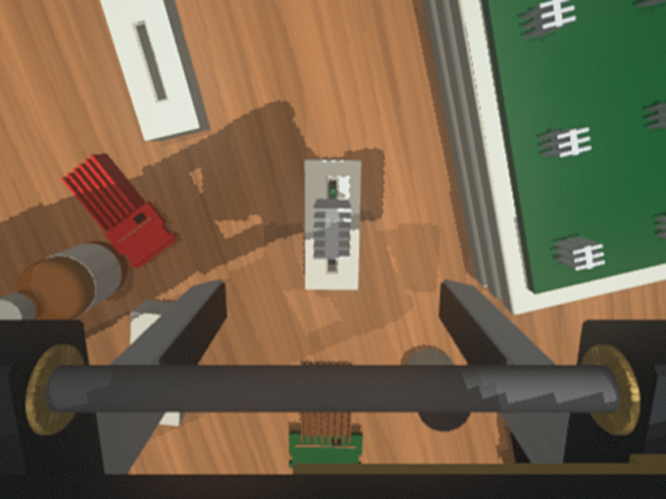

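The wrist view shows carrier_wide at (332,225), with the small module in it and aligned with the jaws. The dark slot shows beyond the board at (333,268). Next I'll measure the carrier and the heat sink from this view.

```bash
cat >> h.py <<'E'
from scipy.spatial.transform import Rotation as Ro
def look(name):
    o=ctrl.get_obs(); c=ctrl.camera("wrist"); d=dict(c,ee=o["ee_pos"],rot=o["eef_rot"]); np.savez(name+".npz",**d); return d
def wworld(c):
    d=c["depth"]; v,u=np.mgrid[:d.shape[0],:d.shape[1]]
    P=np.stack([(u-c["cx"])/c["fx"]*d,(v-c["cy"])/c["fy"]*d,d,np.ones_like(d)],-1)@c["tool_from_camera"].T
    return P[...,:3]@Ro.from_euler("xyz",c["rot"]).as_matrix().T+c["ee"]
def rects(W,mask,lab,amin=60):
    n,L,S,C=cv2.connectedComponentsWithStats((mask&(np.abs(W[...,2])<1)).astype(np.uint8))
    for i in range(1,n):
        if S[i,4]<amin: continue
        p=W[L==i]; r=cv2.minAreaRect((p[:,:2]*1000).astype(np.float32))
        print(lab,"px",np.round(C[i]),"z",np.round(np.median(p[:,2]),4),"rect",np.round(r[0],1),np.round(r[1],1),round(r[2],1))
E
cat > m2.py <<'E'
from h import *; import sys
c=dict(np.load(sys.argv[1]+".npz")); W=wworld(c); z=W[...,2]; h=cv2.cvtColor(c["pixels"],cv2.COLOR_RGB2HSV)
v=c["depth"]>0.12
rects(W,v&(z>.028)&(z<.042)&(h[...,1]<70),"carrier",200)
for a in (.06,.10): rects(W,v&(z>a)&(z<a+.018)&(np.hypot(W[...,0]-c["ee"][0],W[...,1]-c["ee"][1])<.06),"sink")
E
python3 m2.py w1
```

```text
carrier px [116.  51.] z 0.0338 rect [538.8 330.6] [114.5  51. ] 88.2
carrier px [356. 119.] z 0.0396 rect [778.7 184.9] [231.1   1.3] 89.9
carrier px [255. 170.] z 0.0335 rect [651.7 158.4] [119.4  50.1] 74.9
carrier px [ 79. 204.] z 0.0351 rect [430.  176.2] [21.8 54.5] 13.7
carrier px [108. 248.] z 0.0338 rect [445.6 115.2] [43.5 21.1] 29.7
sink px [255. 180.] z 0.1102 rect [654.4 167.1] [38.3 27.5] 75.1
```

```bash
python3 -m creep '{"translation":[[-1,4,-30],[-1,4,-65],[-1,4,-100],[-1,4,-115],[-1,4,-115]],"yaw":[-0.01,-0.01,-0.01,-0.01,-0.01],"gripper":[0,0,0,0,0]}' 40
python3 -c "
from h import *
o=ctrl.get_obs();print(o['ee_pos'],o['eef_rot'],o['force'])
look('w2')"; python3 m2.py w2
```

```text
time_s: 2.23
ee_pos: [0.6544, 0.1718, 0.1146]
eef_rot: [-3.13, 0.003, 1.313]
force: [-0.6, -0.4, 0.4]
grip_width: 0.0942
[0.65443265 0.17178077 0.11456669] [-3.13033984  0.0032487   1.31326625] [-0.58145333 -0.37266139  0.37073943]
carrier px [63. 56.] z 0.0337 rect [538.5 316.8] [86.9 51.5] 88.3
carrier px [408. 133.] z 0.0397 rect [779.1 176.6] [223.8   1.9] 89.9
carrier px [259. 194.] z 0.0335 rect [652.  158.3] [120.6  50.2] 74.8
carrier px [  8. 240.] z 0.0336 rect [434.4 188.6] [ 3.5 21.2] 36.7
carrier px [369. 353.] z 0.0331 rect [717.2  -3. ] [ 9.5 40.7] 77.2
sink px [260. 188.] z 0.0696 rect [659.4 185.5] [ 0.8 27.8] 74.7
sink px [259. 231.] z 0.11 rect [654.5 167.1] [39.1 28.1] 75.1
```

```bash
python3 -m creep '{"translation":[[0,-4,-15],[0,-4,-34],[0,-4,-34],[0,-4,-34],[0,-4,-34]],"yaw":[-0.006,-0.006,-0.006,-0.006,-0.006],"gripper":[0,0,0,0,0]}' 40
python3 -m creep '{"translation":[[0,0,0],[0,0,0],[0,0,0],[0,0,0],[0,0,0]],"yaw":[0,0,0,0,0],"gripper":[255,255,255,255,255]}' 40
python3 -m creep '{"translation":[[0,0,0],[0,0,0],[0,0,0],[0,0,0],[0,0,0]],"yaw":[0,0,0,0,0],"gripper":[255,255,255,255,255]}' 40
```

```text
time_s: 2.7
ee_pos: [0.6565, 0.1682, 0.0861]
eef_rot: [-3.136, 0.0, 1.307]
force: [-0.6, 0.0, 0.6]
grip_width: 0.0939
time_s: 3.12
ee_pos: [0.6565, 0.1682, 0.0863]
eef_rot: [-3.137, 0.0, 1.307]
force: [0.4, -0.2, 0.1]
grip_width: 0.0639
time_s: 3.53
ee_pos: [0.6565, 0.1682, 0.0863]
eef_rot: [-3.136, 0.0, 1.307]
force: [1.1, -1.3, -0.5]
grip_width: 0.0308
```

```bash
python3 -m creep '{"translation":[[0,0,0],[0,0,0],[0,0,0],[0,0,0],[0,0,0]],"yaw":[0,0,0,0,0],"gripper":[255,255,255,255,255]}' 40
python3 -m creep '{"translation":[[0,0,5],[0,0,10],[0,0,10],[0,0,10],[0,0,10]],"yaw":[0,0,0,0,0],"gripper":[255,255,255,255,255]}'
python3 -m creep '{"translation":[[0,0,10],[0,0,20],[0,0,30],[0,0,40],[0,0,40]],"yaw":[0,0,0,0,0],"gripper":[255,255,255,255,255]}'
python3 -m creep '{"translation":[[0,0,0],[0,0,0],[0,0,0]],"yaw":[0,0,0],"gripper":[255,255,255]}'
```

```text
time_s: 3.95
ee_pos: [0.6565, 0.1682, 0.0863]
eef_rot: [-3.137, 0.0, 1.307]
force: [-1.1, 0.4, -0.1]
grip_width: 0.0273
time_s: 4.37
ee_pos: [0.6565, 0.1682, 0.0963]
eef_rot: [-3.136, 0.0, 1.307]
force: [-0.5, 0.3, -1.3]
grip_width: 0.0275
time_s: 4.78
ee_pos: [0.6575, 0.1684, 0.1396]
eef_rot: [-3.14, -0.002, 1.307]
force: [1.1, -0.4, -1.3]
grip_width: 0.028
time_s: 5.03
ee_pos: [0.6574, 0.1684, 0.1393]
eef_rot: [-3.14, -0.002, 1.307]
force: [-0.4, -0.4, -1.8]
grip_width: 0.0278
```

```bash
python3 -m creep '{"translation":[[0,0,20],[0,0,40],[-10,15,60],[-30,40,65],[-50,70,65]],"yaw":[0,0,0.05,0.08,0.12],"gripper":[255,255,255,255,255]}'
python3 -m creep '{"translation":[[-20,28,0],[-40,56,0],[-55,77,0],[-64,90,0],[-66,93,0]],"yaw":[0.04,0.08,0.1,0.11,0.112],"gripper":[255,255,255,255,255]}'
python3 -m creep '{"translation":[[0,0,0],[0,0,0]],"yaw":[0,0],"gripper":[255,255]}'
python3 -c "
from h import *
d=look('w3'); save('w3.png',d['pixels'],1.3)"; python3 m2.py w3
```

```text
time_s: 5.45
ee_pos: [0.6075, 0.2381, 0.2057]
eef_rot: [3.141, -0.002, 1.426]
force: [1.2, 0.3, -2.3]
grip_width: 0.0278
time_s: 5.87
ee_pos: [0.5401, 0.333, 0.2054]
eef_rot: [-3.141, -0.002, 1.541]
force: [-1.1, 0.6, -1.5]
grip_width: 0.0277
time_s: 6.03
ee_pos: [0.5406, 0.3323, 0.2051]
eef_rot: [-3.141, -0.002, 1.54]
force: [0.2, 0.2, -2.4]
grip_width: 0.0277
carrier px [255. 151.] z 0.0335 rect [539.3 353.1] [80.4 50. ] 88.2
carrier px [475. 201.] z 0.0391 rect [778.9 291.1] [179.4   4.6] 89.3
```

View pics/w3.png

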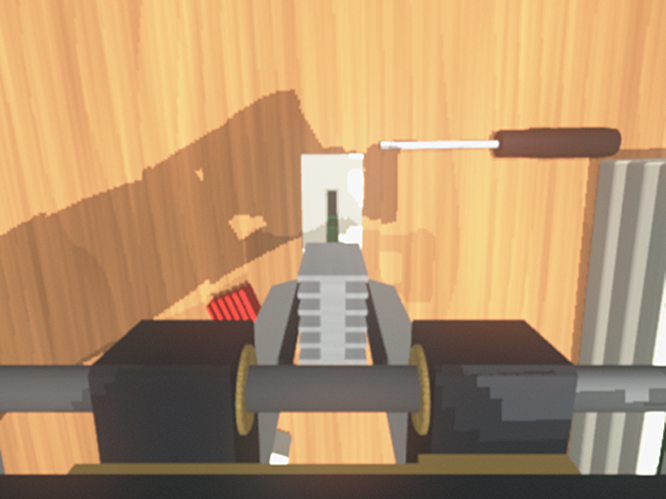

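```bash
cat > m3.py <<'E'
from h import *; import sys
c=dict(np.load(sys.argv[1]+".npz")); h=cv2.cvtColor(c["pixels"],cv2.COLOR_RGB2HSV).astype(int); d=c["depth"]; W=wworld(c)
v,u=np.mgrid[:d.shape[0],:d.shape[1]]
P=np.stack([(u-c["cx"])/c["fx"]*d,(v-c["cy"])/c["fy"]*d,d,np.ones_like(d)],-1)@c["tool_from_camera"].T
z=W[...,2]; x=P[...,0]; y=P[...,1]
car=(z>.026)&(z<.045)&(h[...,2]>110)&(h[...,1]<90)&(abs(y)<.05)
for r in range(int(sys.argv[2]),int(sys.argv[3]),6):
    m=np.where(car[r])[0]; m=m[(m>200)&(m<310)]
    g=np.where((h[r,:,0]>40)&(h[r,:,0]<85)&(h[r,:,1]>90)&(abs(u[r]-256)<40))[0]
    if len(m)<8: m=np.array([255]*8)
    gap=np.argmax(np.diff(m)); s=(m[gap]+m[gap+1])/2; w=np.diff(m)[gap]
    print(r,"car",round(1e3*y[r,m[0]],1),round(1e3*y[r,m[-1]],1),"slot",round(1e3*(s-c["cx"])/c["fx"]*d[r,m[gap]],1),"w",round(1e3*w/c["fx"]*d[r,m[gap]],1),"green",(len(g),round(1e3*np.mean(y[r,g]),1),round(1e3*np.mean(z[r,g]),0)) if len(g)>3 else "","x",round(1e3*x[r,m[gap]]))
sk=(h[...,1]<60)&(z>.07)&(z<.16)&(x>.01)&(abs(y)<.022)
for r in range(190,262,8):
    m=np.where(sk[r])[0]
    if len(m): print("sink",r,np.round(1e3*y[r,[m[0],m[-1]]],1),"x",round(1e3*np.median(x[r,m]),1),"z",round(1e3*np.median(z[r,m])))
E
python3 m3.py w3 140 196
```

```text
140 car -26.3 23.1 slot -24.8 w 1.1 green  x 39
146 car -26.3 23.0 slot -24.8 w 1.1 green  x 32
152 car -26.5 22.1 slot -0.7 w 8.7 green  x 26
158 car -26.5 22.2 slot -0.7 w 8.7 green  x 19
164 car -26.6 22.4 slot -0.7 w 8.7 green  x 13
170 car -25.7 22.4 slot -0.1 w 9.9 green  x 6
176 car -25.8 22.6 slot -0.7 w 11.0 green  x -1
182 car -26.0 22.7 slot -0.1 w 12.1 green  x -7
188 car -1.2 -1.2 slot -0.4 w 0.0 green  x 18
194 car -1.1 -1.1 slot -0.4 w 0.0 green  x 17
```

```bash
python3 -m creep '{"translation":[[-1,2,-20],[-1,2,-45],[-1,2,-65],[-1,2,-75],[-1,2,-75]],"yaw":[0,0,0,0,0],"gripper":[255,255,255,255,255]}'
python3 -m creep '{"translation":[[0,0,0],[0,0,0]],"yaw":[0,0],"gripper":[255,255]}'
python3 -c "
from h import *
d=look('w4'); save('w4.png',d['pixels'][60:260,130:382],2.5)"; python3 m2.py w4;python3 m3.py w4 120 230
```

```text
time_s: 6.5
ee_pos: [0.5397, 0.3326, 0.1278]
eef_rot: [-3.138, 0.0, 1.538]
force: [0.4, -0.6, -0.9]
grip_width: 0.0276
time_s: 6.67
ee_pos: [0.5404, 0.3323, 0.1288]
eef_rot: [-3.139, -0.0, 1.537]
force: [-0.3, -0.2, -1.7]
grip_width: 0.0278
carrier px [255. 154.] z 0.0335 rect [539.5 352.6] [81.7 50.1] 88.2
sink px [255. 192.] z 0.1092 rect [540. 350.] [ 0.9 28.1] 88.0
120 car -25.9 22.8 slot -24.6 w 0.8 green  x 61
126 car -26.3 22.9 slot 22.9 w 1.7 green  x 56
132 car -25.6 22.9 slot -24.3 w 0.8 green  x 51
138 car -25.8 23.0 slot -24.5 w 0.8 green  x 46
144 car -25.8 23.1 slot -24.5 w 0.8 green  x 41
150 car -25.9 23.2 slot -24.6 w 0.8 green  x 36
156 car -26.1 23.3 slot -0.5 w 8.6 green  x 31
162 car -26.1 23.3 slot -0.5 w 8.6 green  x 26
168 car -26.2 23.5 slot -0.5 w 8.6 green  x 21
174 car -25.5 23.8 slot -0.5 w 8.7 green  x 15
180 car -25.7 22.9 slot -0.5 w 8.7 green  x 10
186 car -25.8 23.0 slot 1.2 w 12.2 green  x 5
192 car -25.8 23.1 slot -0.1 w 39.0 green  x 0
198 car -25.9 23.1 slot -0.5 w 42.1 green  x -6
204 car -1.0 -1.0 slot -0.3 w 0.0 green  x 18
210 car -1.0 -1.0 slot -0.3 w 0.0 green  x 18
216 car -1.0 -1.0 slot -0.3 w 0.0 green  x 16
222 car -1.0 -1.0 slot -0.3 w 0.0 green  x 13
228 car -1.0 -1.0 slot -0.3 w 0.0 green  x 9
sink 190 [-14.9  12.7] x 17.6 z 103
sink 198 [-14.8  12.6] x 17.6 z 124
sink 206 [-14.6  13.2] x 17.6 z 142
sink 214 [-14.8  12.8] x 16.6 z 153
sink 222 [-21.7  21.7] x 10.6 z 148
sink 230 [-20.2  21.3] x 10.4 z 160
```

View pics/w4.png

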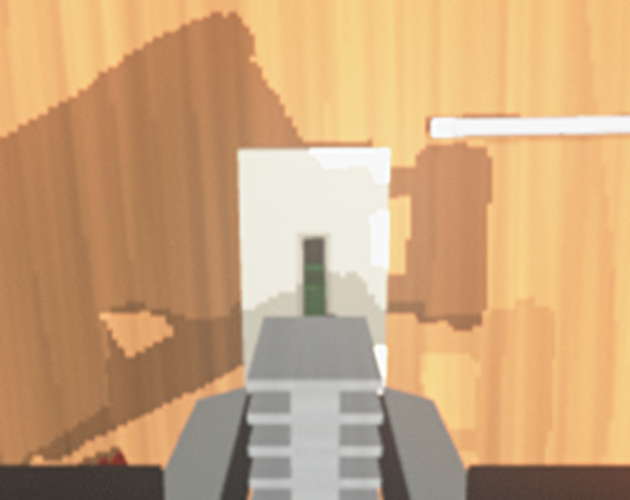

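Slot and board line up in x (slot −0.5 mm, sink −1.0 mm in tool y). The module sits about 2.3 mm short in y, so I'll shift it and insert.

```bash
python3 -m creep '{"translation":[[0,2,-4],[0,3,-8],[0,3,-8],[0,3,-8]],"yaw":[0,0,0,0],"gripper":[255,255,255,255]}'
python3 -m creep '{"translation":[[0,0,-5],[0,0,-10],[0,0,-15],[0,0,-15],[0,0,-15]],"yaw":[0,0,0,0,0],"gripper":[255,255,255,255,255]}'
```

```text
time_s: 7.05
ee_pos: [0.5402, 0.3355, 0.1209]
eef_rot: [-3.139, -0.0, 1.538]
force: [0.7, 0.5, -1.0]
grip_width: 0.0281
time_s: 7.47
ee_pos: [0.5401, 0.3355, 0.1053]
eef_rot: [-3.138, -0.0, 1.538]
force: [-0.3, 0.5, -2.5]
grip_width: 0.0277
```

```bash
python3 -m creep '{"translation":[[0,0,-4],[0,0,-8],[0,0,-12],[0,0,-16],[0,0,-16]],"yaw":[0,0,0,0,0],"gripper":[255,255,255,255,255]}'
python3 -m creep '{"translation":[[0,0,-1],[0,0,-2],[0,0,-2]],"yaw":[0,0,0],"gripper":[255,255,255]}'
```

```text
time_s: 7.88
ee_pos: [0.5397, 0.3352, 0.0882]
eef_rot: [-3.137, 0.001, 1.538]
force: [-0.4, -0.0, -1.6]
grip_width: 0.0277
time_s: 8.13
ee_pos: [0.5398, 0.3353, 0.0864]
eef_rot: [-3.137, 0.0, 1.538]
force: [0.8, 0.5, -1.2]
grip_width: 0.0278
```

```bash
python3 -m creep '{"translation":[[0,0,-1],[0,0,-1],[0,0,-1],[0,0,-1],[0,0,-1]],"yaw":[0,0,0,0,0],"gripper":[200,150,100,50,0]}'
python3 -m creep '{"translation":[[0,0,0],[0,0,0],[0,0,0],[0,0,0],[0,0,0]],"yaw":[0,0,0,0,0],"gripper":[0,0,0,0,0]}'
python3 -m creep '{"translation":[[0,0,20],[0,0,50],[0,0,90],[0,0,125],[0,0,140]],"yaw":[0,0,0,0,0],"gripper":[0,0,0,0,0]}'
python3 -c "
from h import *
d=look('w5')"; python3 m2.py w5
```

```text
time_s: 8.55
ee_pos: [0.5398, 0.3353, 0.0853]
eef_rot: [-3.137, 0.0, 1.538]
force: [-0.0, -1.1, 1.0]
grip_width: 0.0511
time_s: 8.97
ee_pos: [0.5398, 0.3353, 0.0853]
eef_rot: [-3.137, 0.001, 1.538]
force: [0.4, -0.3, 0.5]
grip_width: 0.0845
time_s: 9.38
ee_pos: [0.5407, 0.3358, 0.2309]
eef_rot: [3.14, -0.003, 1.538]
force: [-0.2, 0.5, 1.0]
grip_width: 0.0942
carrier px [252. 166.] z 0.0335 rect [538.7 333.3] [120.   50.1] 88.3
carrier px [461. 185.] z 0.0393 rect [779.1 309.4] [143.    5.6] 88.3
carrier px [344. 271.] z 0.0332 rect [649.4 205.2] [31.7 22. ] 75.5
carrier px [338. 331.] z 0.0332 rect [641.8 121.8] [45.4 51. ] 76.2
carrier px [200. 349.] z 0.0335 rect [457.   93.3] [55.7 49.8] 68.7
sink px [257. 162.] z 0.0702 rect [542.8 352.7] [ 0.5 27.6] 88.1
sink px [260. 187.] z 0.1099 rect [544.5 333.7] [38.6 28.3] 87.9
```

The small module is down in carrier_narrow, centred to about 1 mm at the foot, with a slight lean within the slot's play (~0.05 rad). On to the tester.

```bash
python3 -m creep '{"translation":[[1,-30,5],[2,-70,10],[3,-110,15],[3,-150,15],[3,-190,15]],"yaw":[0.025,0.05,0.075,0.1,0.12],"gripper":[0,0,0,0,0]}' 55
python3 -m creep '{"translation":[[1,-41,0],[2,-82,0],[3,-123,0],[3,-164,0],[3,-205,0]],"yaw":[0.025,0.05,0.075,0.1,0.12],"gripper":[0,0,0,0,0]}'
python3 -m creep '{"translation":[[1,-41,0],[2,-82,0],[3,-123,0],[3,-155,0],[3,-190,0]],"yaw":[0.025,0.05,0.075,0.1,0.12],"gripper":[0,0,0,0,0]}'
python3 -m creep '{"translation":[[1,-20,0],[1,-40,0],[1,-40,0],[1,-40,0]],"yaw":[0.02,0.025,0.025,0.025],"gripper":[0,0,0,0]}'
python3 -c "
from h import *
d=look('w6'); save('w6.png',d['pixels'],1.3)
W=wworld(d);z=W[...,2];v=d['depth']>.12
rects(W,v&(z>.045)&(z<.054),'tester',200)
rects(W,v&(z>.07)&(z<.16),'sink',150)
rects(W,v&(z>.16)&(z<.21),'can',100)"
```

```text
time_s: 9.85
ee_pos: [0.5436, 0.1443, 0.2469]
eef_rot: [3.139, -0.004, 1.659]
force: [0.5, 0.2, -0.1]
grip_width: 0.0943
time_s: 10.27
ee_pos: [0.5461, -0.0627, 0.2465]
eef_rot: [3.139, -0.004, 1.781]
force: [1.3, -0.1, -0.0]
grip_width: 0.094
time_s: 10.68
ee_pos: [0.5486, -0.2545, 0.246]
eef_rot: [3.139, -0.004, 1.902]
force: [1.0, 0.5, -0.0]
grip_width: 0.0941
time_s: 11.02
ee_pos: [0.5493, -0.2948, 0.245]
eef_rot: [3.14, -0.005, 1.925]
force: [0.2, 1.0, 0.1]
grip_width: 0.094
tester px [464. 179.] z 0.0495 rect [ 781.2 -224.4] [232.9   4.9] 89.3
tester px [257. 170.] z 0.0485 rect [ 552.8 -294.9] [130.4 130. ] 20.3
tester px [350. 184.] z 0.0462 rect [ 659.1 -270.9] [78.3 78.1] 87.4
sink px [484. 206.] z 0.0945 rect [ 798.2 -239.2] [ 40.2 203. ] 1.1
sink px [263. 187.] z 0.139 rect [ 555.7 -294.2] [33.1 52.4] 20.8
sink px [246. 264.] z 0.1156 rect [ 572.4 -384.9] [63.4 27.1] 15.8
can px [242. 337.] z 0.1983 rect [ 576.2 -400.7] [63.7 42.8] 31.2
```

View pics/w6.png

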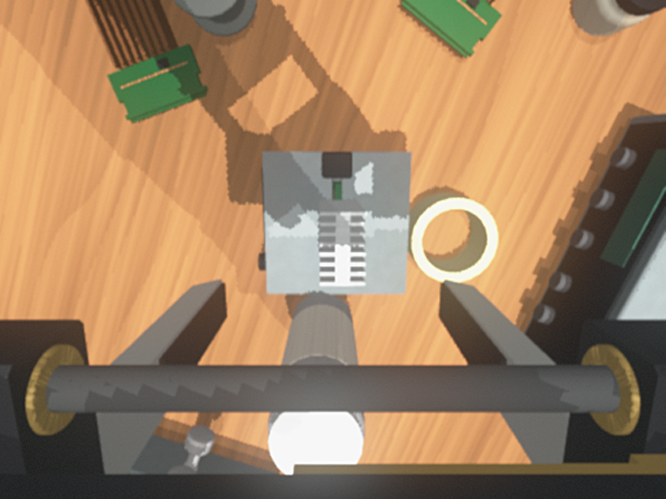

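The wrist view shows the silver large module at (342,248) in the tester. The can's top is behind it at (315,440), clear of the body, which is narrow in y here. The tape is at (455,240), and its height is well below the fingers. Descending.

```bash
python3 -m creep '{"translation":[[5,0,-25],[5,0,-60],[5,0,-85],[5,0,-100],[5,0,-100]],"yaw":[0,0,0,0,0],"gripper":[0,0,0,0,0]}' 55
python3 -m creep '{"translation":[[0,0,-10],[0,0,-25],[0,0,-35],[0,0,-35],[0,0,-35]],"yaw":[0,0,0,0,0],"gripper":[0,0,0,0,0]}'
```

```text
time_s: 11.48
ee_pos: [0.5535, -0.2919, 0.1419]
eef_rot: [-3.14, -0.01, 1.927]
force: [0.5, -0.4, 0.2]
grip_width: 0.0943
time_s: 11.9
ee_pos: [0.5538, -0.2917, 0.1073]
eef_rot: [-3.14, -0.009, 1.928]
force: [-0.1, 0.4, 1.3]
grip_width: 0.0942
```

```bash
python3 -m creep '{"translation":[[0,-2,0],[0,-2,0],[0,-2,0],[0,-2,0],[0,-2,0]],"yaw":[-0.002,-0.002,-0.002,-0.002,-0.002],"gripper":[255,255,255,255,255]}' 58
python3 -m creep '{"translation":[[0,0,0],[0,0,0],[0,0,0],[0,0,0],[0,0,0]],"yaw":[0,0,0,0,0],"gripper":[255,255,255,255,255]}'
python3 -m creep '{"translation":[[0,0,0],[0,0,0],[0,0,0],[0,0,0],[0,0,0]],"yaw":[0,0,0,0,0],"gripper":[255,255,255,255,255]}'
```

```text
time_s: 12.32
ee_pos: [0.5538, -0.2937, 0.1076]
eef_rot: [-3.141, -0.009, 1.926]
force: [0.3, -0.5, 0.2]
grip_width: 0.0641
time_s: 12.73
ee_pos: [0.5538, -0.2937, 0.1076]
eef_rot: [-3.141, -0.009, 1.926]
force: [-1.1, 0.0, 1.0]
grip_width: 0.0314
time_s: 13.15
ee_pos: [0.5538, -0.2937, 0.1076]
eef_rot: [-3.141, -0.009, 1.926]
force: [-0.1, 0.4, 0.5]
grip_width: 0.0316
```

Gripped at 31.5 mm. Pulling straight up in small steps.

```bash
python3 -m creep '{"translation":[[0,0,2],[0,0,4],[0,0,6],[0,0,8],[0,0,10]],"yaw":[0,0,0,0,0],"gripper":[255,255,255,255,255]}'
python3 -m creep '{"translation":[[0,0,3],[0,0,6],[0,0,9],[0,0,12],[0,0,12]],"yaw":[0,0,0,0,0],"gripper":[255,255,255,255,255]}'
python3 -c "
from h import *
d=look('w7');W=wworld(d);z=W[...,2]
h=d['pixels']; save('w7.png',h[60:260,130:382],2.5)"
```

```text
time_s: 13.57
ee_pos: [0.5536, -0.2939, 0.1174]
eef_rot: [-3.14, -0.009, 1.925]
force: [1.8, -4.0, -8.6]
grip_width: 0.0316
time_s: 13.98
ee_pos: [0.5539, -0.2939, 0.1305]
eef_rot: [-3.141, -0.008, 1.926]
force: [0.6, -0.8, -3.8]
grip_width: 0.0317
```

View pics/w7.png

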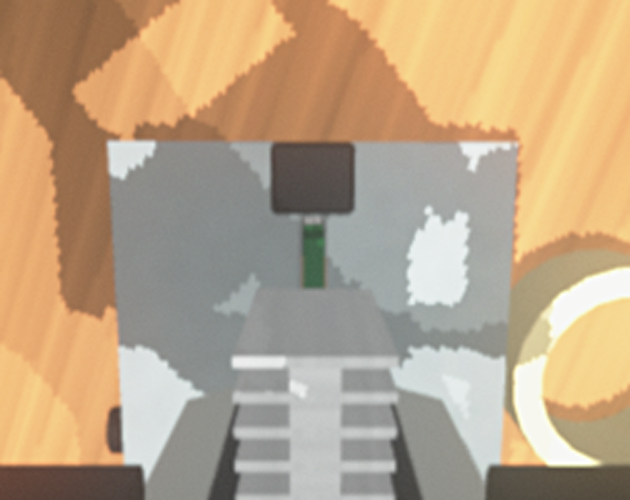

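The catch is freed (force down to about the weight), and the view shows the board at (313,250) rising past the catch housing at (313,178). Lift and carry to carrier_wide.

```bash
python3 -m creep '{"translation":[[0,0,15],[0,0,40],[0,0,70],[0,0,95],[0,0,110]],"yaw":[0,0,0,0,0],"gripper":[255,255,255,255,255]}'
python3 -m creep '{"translation":[[4,20,0],[11,50,0],[19,88,0],[27,125,0],[35,160,0]],"yaw":[-0.03,-0.08,-0.13,-0.18,-0.22],"gripper":[255,255,255,255,255]}'
python3 -m creep '{"translation":[[8,37,0],[16,74,0],[24,110,0],[32,147,0],[40,184,0]],"yaw":[-0.05,-0.1,-0.15,-0.2,-0.25],"gripper":[255,255,255,255,255]}'
```

```text
time_s: 14.45
ee_pos: [0.5542, -0.294, 0.2433]
eef_rot: [3.14, -0.006, 1.926]
force: [1.1, -0.5, -3.0]
grip_width: 0.0318
time_s: 14.87
ee_pos: [0.5892, -0.1321, 0.2433]
eef_rot: [3.141, -0.006, 1.703]
force: [1.0, 0.4, -3.9]
grip_width: 0.0315
time_s: 15.28
ee_pos: [0.6291, 0.0538, 0.2433]
eef_rot: [3.141, -0.006, 1.45]
force: [0.9, 0.2, -3.4]
grip_width: 0.0315
```

```bash
python3 -m creep '{"translation":[[8,37,0],[16,74,0],[22,98,0],[23,105,0],[23,106,0]],"yaw":[-0.05,-0.1,-0.13,-0.143,-0.143],"gripper":[255,255,255,255,255]}'
python3 -m creep '{"translation":[[0,0,-25],[0,0,-60],[0,0,-90],[0,0,-100],[0,0,-100]],"yaw":[0,0,0,0,0],"gripper":[255,255,255,255,255]}'
python3 -c "
from h import *
d=look('w8'); save('w8.png',d['pixels'][60:260,130:382],2.5)"; python3 m2.py w8;python3 m3.py w8 120 230
```

```text
time_s: 15.7
ee_pos: [0.6519, 0.1616, 0.2426]
eef_rot: [-3.142, -0.006, 1.309]
force: [-0.5, -1.5, -2.7]
grip_width: 0.0317
time_s: 16.12
ee_pos: [0.6508, 0.1601, 0.1401]
eef_rot: [-3.137, -0.004, 1.309]
force: [-0.4, 0.1, -2.6]
grip_width: 0.0318
carrier px [87. 59.] z 0.0337 rect [538.3 311.4] [76.4 51.6] 88.2
carrier px [395. 121.] z 0.0398 rect [779.2 175.2] [219.1   1.9] 90.0
carrier px [260. 148.] z 0.0334 rect [659.2 185.2] [64.4 50.1] 74.8
carrier px [ 29. 231.] z 0.0352 rect [429.8 175.6] [22.5 54.8] 12.6
sink px [255. 178.] z 0.1088 rect [655.6 183.9] [ 0.8 32.1] 74.6
120 car -1.8 -1.8 slot -0.6 w 0.0 green  x 60
126 car -22.6 27.0 slot -21.0 w 0.9 green  x 55
132 car -22.6 26.2 slot 22.1 w 1.7 green  x 50
138 car -22.7 26.3 slot -21.1 w 0.9 green  x 45
144 car -22.9 26.5 slot 3.0 w 8.8 green  x 40
150 car -22.9 26.6 slot 1.7 w 11.5 green  x 35
156 car -22.1 26.6 slot 1.2 w 12.4 green  x 29
162 car -22.1 26.8 slot 1.2 w 12.5 green  x 24
168 car -22.2 26.9 slot 1.2 w 12.5 green  x 19
174 car -22.3 27.1 slot 1.2 w 12.5 green  x 13
180 car -1.4 -1.4 slot -0.4 w 0.0 green  x 24
186 car -1.3 -1.3 slot -0.4 w 0.0 green  x 24
192 car -1.3 -1.3 slot -0.3 w 0.0 green  x 24
198 car -1.2 -1.2 slot -0.3 w 0.0 green  x 25
204 car -1.2 -1.2 slot -0.3 w 0.0 green  x 24
210 car -1.2 -1.2 slot -0.3 w 0.0 green  x 21
216 car -1.2 -1.2 slot -0.3 w 0.0 green  x 18
222 car -1.2 -1.2 slot -0.3 w 0.0 green  x 15
228 car -1.2 -1.2 slot -0.3 w 0.0 green  x 12
sink 190 [-17.   14.4] x 24.4 z 145
sink 222 [-22.   21.6] x 10.4 z 159
```

View pics/w8.png

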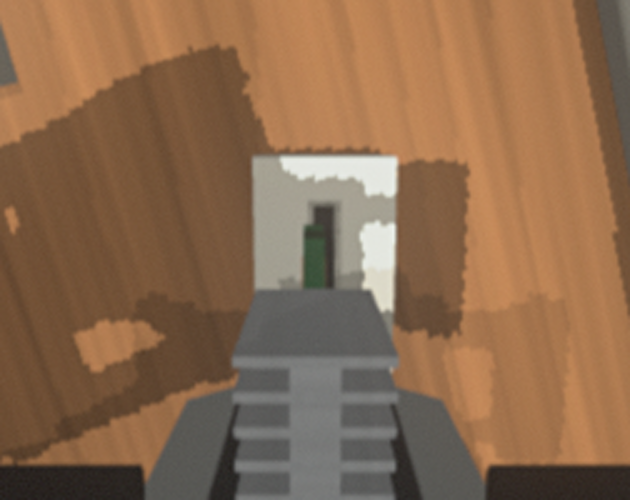

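The slot (325,210 in the crop) is to the right of the board (314,250), with a measured offset of about 3.7 mm along the carrier's +x. Correcting and looking again.

```bash
python3 -m creep '{"translation":[[2,-1,-3],[4,-1,-8],[4,-1,-11],[4,-1,-11],[4,-1,-11]],"yaw":[-0.002,-0.002,-0.002,-0.002,-0.002],"gripper":[255,255,255,255,255]}'
python3 -c "
from h import *
d=look('w9'); save('w9.png',d['pixels'][60:260,130:382],2.5)"; python3 m2.py w9|grep -E "26.\.|25.\.";python3 m3.py w9 130 190
```

```text
time_s: 16.58
ee_pos: [0.6559, 0.1596, 0.1321]
eef_rot: [-3.141, -0.006, 1.307]
force: [-0.4, 0.5, -3.3]
grip_width: 0.0317
carrier px [252. 149.] z 0.0335 rect [659.7 187.2] [60.7 50. ] 75.0
sink px [255. 181.] z 0.11 rect [660.9 183.4] [ 0.7 31.9] 74.8
130 car -28.0 21.2 slot -26.4 w 0.8 green  x 52
136 car -28.0 21.2 slot -26.4 w 0.8 green  x 48
142 car -28.1 21.4 slot -14.1 w 1.7 green  x 42
148 car -28.3 21.4 slot -2.3 w 8.7 green  x 37
154 car -28.3 20.7 slot -1.4 w 10.4 green  x 32
160 car -28.5 20.8 slot -1.4 w 10.4 green  x 27
166 car -27.7 20.9 slot -1.4 w 10.5 green  x 21
172 car -27.8 21.1 slot -1.4 w 10.5 green  x 16
178 car -28.0 21.1 slot -0.5 w 42.1 green  x 11
184 car -1.4 -1.4 slot -0.4 w 0.0 green  x 24
sink 190 [-17.1  14.4] x 24.4 z 137
sink 198 [-16.9  14.4] x 24.6 z 156
sink 214 [-16.3  14.7] x 17.4 z 159
sink 222 [-21.9  22. ] x 10.4 z 151
```

View pics/w9.png

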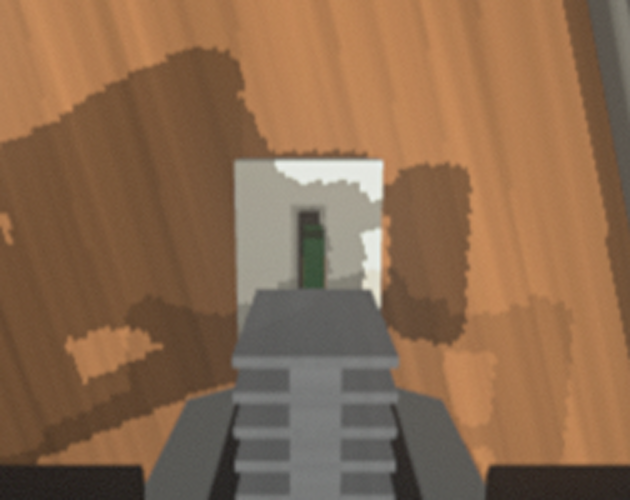

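```bash
python3 -m creep '{"translation":[[-1,0,-2],[-1.2,0,-6],[-1.2,0,-6],[-1.2,0,-6]],"yaw":[0,0,0,0],"gripper":[255,255,255,255]}'
python3 -c "
from h import *
d=look('w10')";python3 m3.py w10 142 175
```

```text
time_s: 16.97
ee_pos: [0.6546, 0.1596, 0.1259]
eef_rot: [-3.141, -0.006, 1.307]
force: [0.2, -0.6, -3.3]
grip_width: 0.0317
142 car -26.7 22.6 slot 3.7 w 1.7 green  x 43
148 car -26.8 22.7 slot -0.9 w 9.3 green  x 38
154 car -27.0 22.8 slot -0.9 w 9.3 green  x 33
160 car -26.9 22.9 slot -0.9 w 9.3 green  x 28
166 car -26.2 22.1 slot -0.9 w 9.4 green  x 22
172 car -26.4 22.2 slot -0.5 w 10.3 green  x 17
sink 190 [-17.1  14.4] x 24.4 z 131
sink 198 [-16.9  14.5] x 24.6 z 149
sink 206 [-16.5  14.6] x 23.1 z 159
sink 214 [-16.7  14.7] x 17.7 z 154
sink 222 [-21.8  21.5] x 10.4 z 145
sink 230 [-21.9  21.5] x 10.5 z 158
```

Slot −0.9 against sink −1.2, so they are aligned. Inserting.

```bash
python3 -m creep '{"translation":[[0,0,-4],[0,0,-8],[0,0,-12],[0,0,-12]],"yaw":[0,0,0,0],"gripper":[255,255,255,255]}'
python3 -m creep '{"translation":[[0,0,-3],[0,0,-6],[0,0,-8],[0,0,-8]],"yaw":[0,0,0,0],"gripper":[255,255,255,255]}'
```

```text
time_s: 17.35
ee_pos: [0.6543, 0.1595, 0.1128]
eef_rot: [-3.139, -0.005, 1.307]
force: [0.1, 1.1, -4.0]
grip_width: 0.0315
time_s: 17.68
ee_pos: [0.654, 0.1595, 0.1042]
eef_rot: [-3.139, -0.005, 1.307]
force: [0.6, -0.4, -4.0]
grip_width: 0.0315
```

```bash
python3 -m creep '{"translation":[[0,0,-3],[0,0,-6],[0,0,-9],[0,0,-10],[0,0,-10]],"yaw":[0,0,0,0,0],"gripper":[255,255,255,255,255]}'
python3 -m creep '{"translation":[[0,0,-1],[0,0,-2],[0,0,-2]],"yaw":[0,0,0],"gripper":[255,255,255]}'
```

```text
time_s: 18.1
ee_pos: [0.6539, 0.1595, 0.0937]
eef_rot: [-3.138, -0.004, 1.307]
force: [0.3, 0.4, -3.3]
grip_width: 0.032
time_s: 18.35
ee_pos: [0.6541, 0.1595, 0.0927]
eef_rot: [-3.139, -0.005, 1.307]
force: [-1.4, -1.2, 3.2]
grip_width: 0.0312
```

Contact with the floor at the expected height (0.0927, with the force reversing to +3 N). Releasing.

```bash
python3 -m creep '{"translation":[[0,0,0],[0,0,0],[0,0,0],[0,0,0],[0,0,0]],"yaw":[0,0,0,0,0],"gripper":[200,150,100,50,0]}'
python3 -m creep '{"translation":[[0,0,0],[0,0,0],[0,0,0],[0,0,0],[0,0,0]],"yaw":[0,0,0,0,0],"gripper":[0,0,0,0,0]}'
python3 -m creep '{"translation":[[0,0,20],[0,0,50],[0,0,90],[0,0,125],[0,0,140]],"yaw":[0,0,0,0,0],"gripper":[0,0,0,0,0]}'
python3 -m creep '{"translation":[[0,0,10],[0,0,20],[0,0,20],[0,0,20]],"yaw":[0,0,0,0],"gripper":[0,0,0,0]}'
python3 -c "
from h import *
d=look('w11')"; python3 m2.py w11|grep -vE "778|779"
python3 - <<'E'
from h import *
d=dict(np.load('w11.npz'));W=wworld(d);z=W[...,2]
for x,y in((652,158),(539,333)):
    n=(np.hypot(W[...,0]-x/1e3,W[...,1]-y/1e3)<.05)&(d['depth']>.12)
    rects(W,n&(z>.1),'top',40)
E
```

```text
time_s: 18.77
ee_pos: [0.6542, 0.1595, 0.0928]
eef_rot: [-3.139, -0.005, 1.307]
force: [0.1, -0.4, -0.9]
grip_width: 0.0545
time_s: 19.18
ee_pos: [0.6542, 0.1595, 0.0927]
eef_rot: [-3.139, -0.005, 1.307]
force: [-0.1, 0.7, -0.7]
grip_width: 0.0882
time_s: 19.6
ee_pos: [0.6551, 0.1597, 0.2385]
eef_rot: [3.138, -0.008, 1.307]
force: [0.2, -0.1, 0.9]
grip_width: 0.0939
time_s: 19.93
ee_pos: [0.655, 0.1597, 0.2576]
eef_rot: [3.139, -0.007, 1.307]
force: [-0.6, 0.1, -0.6]
grip_width: 0.0939
carrier px [127.  57.] z 0.0337 rect [538.9 333.5] [120.3  50.8] 88.4
carrier px [250. 156.] z 0.0335 rect [651.5 158.2] [119.8  50. ] 74.6
carrier px [ 86. 201.] z 0.0353 rect [429.2 177.1] [22.3 54.9] 17.6
carrier px [115. 242.] z 0.0338 rect [446.7 115.9] [45.2 21.6] 27.8
carrier px [330. 274.] z 0.0368 rect [714.8  -6.1] [14.6 48.4] 79.2
sink px [258. 158.] z 0.1112 rect [662.9 182. ] [ 0.4 31.4] 74.9
top px [258. 185.] z 0.1244 rect [656.3 156.9] [52.5 32.3] 74.1
top px [151. 253.] z 0.3032 rect [608.8 173.8] [18.6  3.3] 82.7
top px [358. 256.] z 0.3014 rect [699.5 148.3] [16.9  1.4] 74.4
top px [95. 35.] z 0.1099 rect [544.7 333.5] [38.7 28.8] 88.9
```

```bash
python3 -m creep '{"translation":[[0,-40,0],[0,-80,0],[0,-120,0],[-20,-160,0],[-20,-160,0]],"yaw":[0,0,0,0,0],"gripper":[0,0,0,0,0]}'
python3 - <<'E'
from h import *
a=dict(np.load("scene.npz")); c=ctrl.camera("scene"); b=c["pixels"]
m=(np.abs(a["pixels"].astype(int)-b).max(-1)>60).astype(np.uint8)
save("end.png",b,1.5)
n,L,S,C=cv2.connectedComponentsWithStats(cv2.dilate(m,np.ones((3,3))))
for i in range(1,n):
    if S[i,4]>60: print(np.round(C[i]*1.5),S[i])
E
```

```text
time_s: 20.4
ee_pos: [0.6329, -0.0058, 0.2552]
eef_rot: [-3.14, -0.005, 1.302]
force: [1.1, 0.6, 0.8]
grip_width: 0.0941
[221.  18.] [136   0  18  27 222]
[270.  17.] [173   0  14  28 238]
[414. 179.] [  161     0   251   257 23031]
[581.  51.] [ 320    0  106   79 4543]
[473.  31.] [310  15  10  10  70]
[248. 216.] [151 127  32  34 800]
[506. 315.] [ 319  193   44   44 1144]
[563. 347.] [362 216  27  32 565]
```

View pics/end.png

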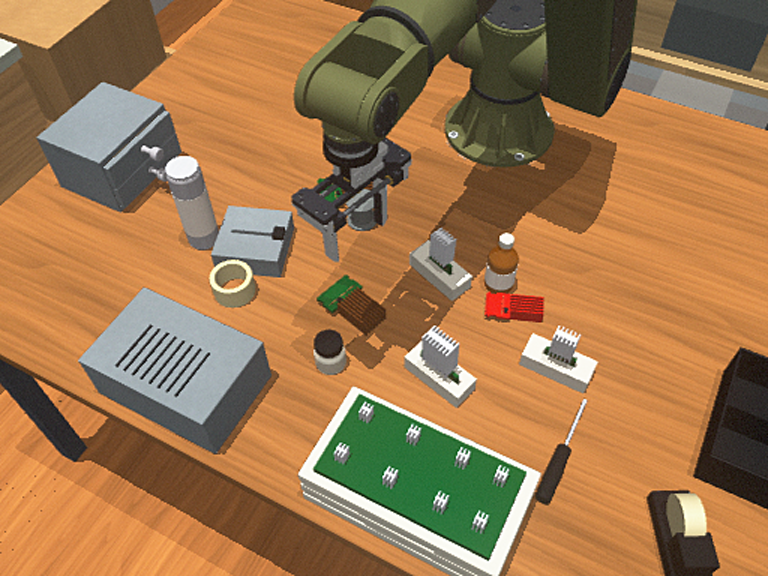

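The end view shows both modules seated at (440,360) and (562,352) and the tester empty. However, the red look-alike (515,307) and one brown look-alike (350,303), which stood free on their thin feet at the start, now lie flat. I'll check my saved data for when that happened.

Run:
```python
from h import *
for k in("w1","w3","w5","w6"):
    d=dict(np.load(k+".npz"));W=wworld(d);h=cv2.cvtColor(d["pixels"],cv2.COLOR_RGB2HSV)
    m=((h[...,0]<4)|(h[...,0]>176))&(h[...,1]>190)&(d["depth"]>.2)
    print(k,"red n",m.sum(),"max z",np.round(np.percentile(W[m][:,2],98),3) if m.sum()>20 else "", np.round(np.median(W[m],0),3) if m.sum()>20 else "")
d=dict(np.load("w1.npz"));W=wworld(d); print("brown w1 z", np.round(W[300,250],3), np.round(W[320,250],3))
o=ctrl.get_obs(); print(o["time_s"],o["joint_vel"].round(4)); ctrl.hand_in()
```

```text
w1 red n 107 max z 0.028 [0.451 0.25  0.026]
w3 red n 0 max z  
w5 red n 0 max z  
w6 red n 0 max z  
brown w1 z [0.661 0.19  0.358] [ 0.593 -0.04   0.018]
20.45 [ 0.0701  0.0254 -0.0529  0.0133  0.0125  0.0428]
the job is handed in; nothing more can be done
```

I moved the small module from carrier_wide to carrier_narrow, pulled the large module straight up out of the tester and stood it in carrier_wide. I then moved the arm clear and handed in at about 20.5 s of the 72 s.

**Last checks**
- **Large module:** it met the slot floor at the expected height. Its top is about 5 mm off the slot centre line, which is a lean of about 0.04 rad.
- **Small module:** it stands at the expected height. Its top is about 6 mm off the centre line, which is a lean of about 0.05 rad.
- **Both modules:** the leans fit the play in the slots and are under the 0.12 rad limit. They are in line with their slots within about 1°, and forces stayed low throughout.
- **Bystanders:** none looked moved in the end picture. The arm hid the spool's base, so I could not fully check that one.

**One thing that disagreed:** the red look-alike and one brown look-alike stood upright in the first pictures but now lie flat. The first wrist picture, at 1.8 s and before I gripped anything, already shows both lying down. By then my path had passed at least 110 mm from each with no contact force, so I believe they toppled by themselves. I left them where they lie.

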